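Slide the drip plate home under the bottle bridge

TASK

Push the orange drip plate flat along the worktop and, flat end first, in through the open mouth under the low bottle bridge until it is fully home against the stop at the far end, its raised lip staying outside. Only push it with the fingers: it must not be lifted, carried or tipped. Leave the bottle standing on the bridge and the cup, the brass weight and the other bottle near it where they are, and finish clear of everything.

Things in the scene. Friction and masses are not known exactly. Their poses are not given: they have to be found in the camera images.
- drip_plate: orange drip plate with black cross grooves, loose, about 0.25 kg, 60 mm wide (own x), 130 long (own y), 12 thick. Origin: centre of its underside. Leading end at y = +65 mm; at y = -57 to -65 mm a lip as wide as the plate rises to 24 mm above the worktop. Starts leading end towards the mouth, about 0.2 m before the bridge, 30 to 75 mm off to the bridge's -x side, up to 0.3 rad askew
- bridge: low bottle bridge fixed to the worktop: aluminium deck 90 mm wide (x), 70 deep (y), top 22 mm above the worktop, on two blue cheeks. Origin: centre of its underside; z up. The plate enters along +y through a channel 66 mm wide (x = -33 to +33) and 16 mm high. With the plate home the axes are parallel and the plate's origin is at x = 0, y = -36 mm here, its lip's outer face at y = -101 mm
- bridge_mouth (a point): middle of the channel's mouth on the worktop, at y = -35 mm of the bridge. Outside it two blue flared guides 14 mm high lead in, widening to about 90 mm apart 28 mm before the mouth
- bridge_stop (a point): middle of the face of the solid stop that closes the channel's far end, on the worktop, at y = +29 mm of the bridge; the plate's leading end rests against it when home
- bridge_bottle: white bottle, 43 mm diameter, 98 mm tall, standing loose in a low black ring in the middle of the bridge's deck; origin: centre of its underside, 22 mm above the worktop. Must stay
- near_cup: translucent white dosing cup, 67 mm across, 68 mm tall, standing on the worktop on the bridge's -x side; origin: centre of its underside. Must stay
- brass_weight: brass balance weight, 22 mm diameter, 34 mm tall, on the worktop on the bridge's +x side before the mouth; origin: centre of its underside. Must stay
- spare_bottle: white bottle, 43 mm diameter, 98 mm tall, on the worktop on the bridge's +x side; origin: centre of its underside. Must stay

How it is judged:
By the outcome, as a careful person would: the job done as asked, in the order asked, and still so for the second after the job is handed in, with the robot touching nothing.
It also fails if it takes over 45 s, if anything falls off the work surface, if the arm or the gripper's body presses on something with over 40 N, if the wrist force passes 120 N, or if a joint passes its speed limit or range.

ROBOT

A 6-joint arm with a two-finger parallel gripper is mounted at the origin on a cart in front of the work surface, level with it; the furniture and walls round the work are solid. World frame = base frame: x ahead of the robot, y to its left, z up, the work surface at z = 0. Lengths are in mm, angles in rad, forces in N, time in s.
With the tool pointing down it reaches from about 275 to 1000 mm from the base axis. Payload 8.4 kg.
Tool frame: the origin (TCP) lies at the very end of the fingers, on their centre line; the grasp point (between the pads) lies 19 mm behind it; z points along the fingers, y is the direction in which the jaws open and shut (so a half turn about z gives the same grasp; the last joint's range is limited). The gripper opens to 85 mm and grips with 20 to 120 N. Pads are 22 mm wide; open, the fingers measure 114 mm over their backs; the gripper's body (76 mm by 85 mm) begins 54 mm behind the grasp point. The pads swing forward as they close: fully open they stand 13 mm farther back than shut.
Start: joints at [1.104, 0.353, 1.633, -0, 1.155, -0.002], TCP at [280.152, 558.698, 231.281] pointing down, gripper open.
Joint ranges: [-2.63, 2.63], [-0.92, 2.1], [0.06, 2.66], [-1.3, 4.44], [0, 2.69], [-3.02, 3.02]. Speed limits (rad/s): [2.22, 2.22, 2.79, 3.14, 3.14, 3.14].

INTERFACE

Orientations are given as [roll, pitch, yaw] about the fixed x, y, z axes, in that order (R = Rz(yaw) Ry(pitch) Rx(roll)).
In Python, from rig import r gives the robot as it stands.
- The arm moves only by the tool jog_arm, never from a script. Its argument "moves" is a list of rows, each an object with "grip": the gripper command: -1 is fully open, 1 is shut, values between are in proportion; "translation": the shift along the tool's x, y, z in m, a list of three; "twist": the turn, a rotation vector about the tool's x, y, z in rad, a list of three. In form: [{"grip": grip, "translation": [dx, dy, dz], "twist": [ax, ay, az]}, ...]. A call has 1 to 10 rows; each row shifts and turns the commanded pose from where the row before left it, along the tool's axes as they then stand; what a row does not reach is not made up. A row lasts 1/12 s, in which the tool goes at most 41.7 mm and 7.16 degrees, less where a joint would pass 70% of its speed; a pose out of reach is approached as far as the arm can. A call with a gripper value outside its range is refused whole. The fingers move at their own pace and stop on an object; "squeeze" is the grip in N (left out, the last holds). Time passes only in rows, so rows that do not move let the fingers close. It gives the time, the measured TCP pose, the force and the opening at its end, in the units of the state.
- r.sense(): the state, without advancing time (a new reading comes with each control period).
- r.grab_frame(name): name is "scene" or "top" or "wrist"; returns (picture, depth): 400x640x3 uint8, red, green, blue; 400x640 float32, mm along the optical axis (not along the pixel's ray), 0 where there is no reading.
- r.calibration(name): a dict with "fx", "fy", "cx", "cy" (pixels), "R" (3x3) and "t" (3): a world point X has camera coordinates R X + t. Camera axes: x right, y down, z forward; pixel columns grow to the right and rows downward; lengths in mm; the calibration is good to about 2 mm. A picture is of the moment at which its call begins: read the wrist's pose just before it. calibration takes no time and is no camera call; for the wrist camera it gives the pose at the moment of the call.
- r.sign_off(): hands the job in, once; it reports no verdict.
The state is a dict: "clock": time; "qpos": joint angles; "qvel": joint speeds; "joint_efforts": joint torques, N m; "eef_pos": TCP position; "tcp_rot": TCP orientation; "contact_force": force on the tool from outside, world axes, zero at the start; "wrist_torque": the same for the moment, N m; "opening": opening from 0.0 (shut) to 1.0 (fully open).
Only numpy, scipy, OpenCV 4.12 (cv2) and the standard library are available. Lean on these libraries where they do the work, as an engineer would, in place of code of your own. Each camera call takes 0.05 s, during which the arm holds its last target.

## Working session

There is one attempt and no reset: what is moved stays moved. The work goes in short steps, Python scripts to look and compute and a tool call to move; the robot and the scene stay as the last step left them, time stands still between calls to the robot, and variables do not carry over. Pictures are saved under pics/ and viewed, and the job is handed in when it is done.

Besides the shell and the picture viewer there is one more tool, called after "Call:" by a JSON object that holds its "fn" and its "kwargs", one argument or row to a line. jog_arm: Moves the arm, as the interface text tells. Its arguments: {"type":"object","properties":{"moves":{"type":"array"},"squeeze":{"type":"number"}},"required":["moves"]}

```bash
mkdir -p pics; ls; python3 - <<'E'
from rig import r
import cv2
s=r.sense();print(s)
for n in("scene","top"):
    p,d=r.grab_frame(n);cv2.imwrite(f"pics/{n}0.png",p[:,:,::-1]);import numpy as np;np.save(f"{n}0.npy",d)
    print(n,r.calibration(n))
E
```

```text
pics
{'clock': 0.0, 'qpos': array([ 1.10359819e+00,  3.53663769e-01,  1.63417596e+00, -3.92926434e-05,
        1.15522069e+00, -2.40814608e-03]), 'qvel': array([-0.00158652,  0.00012072, -0.00090622,  0.00027077,  0.00033597,
        0.0014025 ]), 'joint_efforts': array([ 2.06923673e-03, -6.05244827e+01, -3.42051923e+01,  1.81638256e-04,
        9.30861424e-03,  3.60997956e-05]), 'eef_pos': array([279.93312928, 558.23484656, 230.5340442 ]), 'tcp_rot': array([-3.14012480e+00,  3.23901837e-05,  2.67681858e+00]), 'contact_force': array([ 0.33889231, -0.53445355,  0.57146834]), 'wrist_torque': array([0.02131411, 0.0204582 , 0.02780953]), 'opening': 1.0008865166401646}
scene {'fx': 501.5705187437851, 'fy': 501.5705187437851, 'cx': 317.10629188727927, 'cy': 191.90300604000524, 'R': array([[-0.88602683, -0.46320916,  0.01984245],
       [-0.33547177,  0.61097419, -0.71705595],
       [ 0.32002366, -0.64198739, -0.69673313]]), 't': array([498.84826215, 295.39675256, 693.00416208])}
top {'fx': 518.4853805270602, 'fy': 518.4853805270602, 'cx': 308.4948749271011, 'cy': 203.609370899072, 'R': array([[ 0.00203464, -0.99996201,  0.00847616],
       [-0.99475237, -0.00289094, -0.10227105],
       [ 0.10229167, -0.0082236 , -0.99472046]]), 't': array([-116.11976115,  590.41699432, 1028.03436039])}
```

View pics/scene0.png

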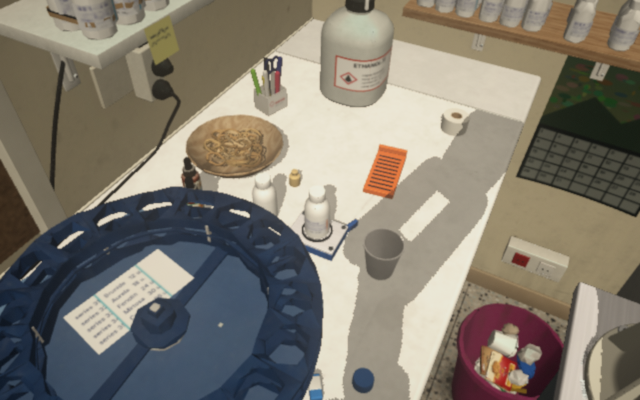

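View pics/top0.png

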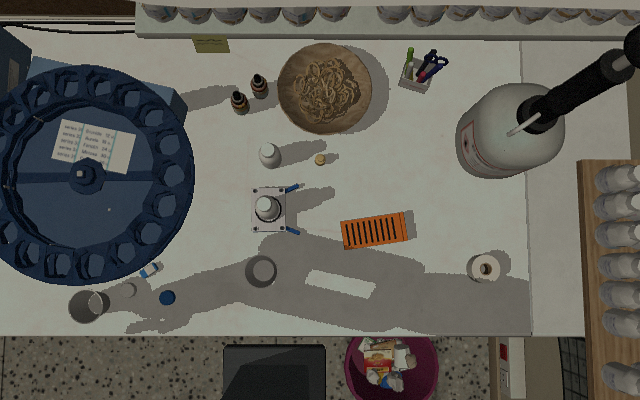

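The top view shows the plate at about (374,231) with its lip to the right. The bridge is at about (268,208), its mouth and flares facing right. The cup is at (261,270), the brass weight at (320,159) and the spare bottle at (269,155). I'll measure these next.

```bash
cat > h.py <<'E'
import numpy as np,cv2
from rig import r
def ray(c,px,z):
    px=np.atleast_2d(np.array(px,float))
    d=np.c_[(px[:,0]-c['cx'])/c['fx'],(px[:,1]-c['cy'])/c['fy'],np.ones(len(px))]@c['R']
    o=-c['R'].T@c['t']
    return (o+d*((z-o[2])/d[:,2])[:,None])[:,:2]
def pix(c,X):
    q=np.atleast_2d(X)@c['R'].T+c['t']; return q[:,:2]/q[:,2:]*[c['fx'],c['fy']]+[c['cx'],c['cy']]
def pts(c,d):
    v,u=np.mgrid[0:400,0:640]; P=np.stack([(u-c['cx'])/c['fx']*d,(v-c['cy'])/c['fy']*d,d],-1)
    return (P-c['t'])@c['R']
E
python3 - <<'E'
from h import *
p=cv2.imread('pics/top0.png')
cv2.imwrite('pics/top0b.png',cv2.resize(p[130:300,230:430],None,fx=4,fy=3.5,interpolation=cv2.INTER_CUBIC)[:600])
c=r.calibration('top');d=np.load('top0.npy');P=pts(c,d)
hsv=cv2.cvtColor(p,cv2.COLOR_BGR2HSV)
m=cv2.inRange(hsv,(5,150,100),(20,255,255)); m[:190]=0;m[260:]=0
m=cv2.morphologyEx(m,cv2.MORPH_CLOSE,np.ones((7,7)))
ct=max(cv2.findContours(m,0,1)[0],key=cv2.contourArea)
print(cv2.minAreaRect(ct))
W=ray(c,ct[:,0,:],12).astype(np.float32)
q=cv2.minAreaRect(W);print(q,cv2.boxPoints(q))
# blue flares
m=cv2.inRange(hsv,(95,120,50),(125,255,255))
n,l,s,ce=cv2.connectedComponentsWithStats(m)
for i in range(1,n):
    if 240<ce[i][0]<310 and 170<ce[i][1]<250: 
        v,u=np.where(l==i); print(ce[i],s[i],ray(c,[ce[i]],14)); 
        print(np.c_[u,v][[u.argmin(),u.argmax(),v.argmin(),v.argmax()]].tolist())
# deck by depth
m=((P[...,2]>14)&(P[...,2]<30)).astype(np.uint8); m[:,:240]=0;m[:180]=0;m[235:]=0;m[:,:240]=0;m[:,286:]=0
v,u=np.where(m);W=P[v,u,:2].astype(np.float32);print('deck',len(W),cv2.minAreaRect(W))
for nm,(u,v) in dict(cup=(261,270),w=(320,159),sp=(269,155),bb=(267,208)).items():
    b=P[v-18:v+18,u-18:u+18].reshape(-1,3);b=b[b[:,2]>25];print(nm,b[:,2].max(),b.min(0),b.max(0))
b=P[180:280,330:420].reshape(-1,3);print('plate z',np.percentile(b[:,2],[5,50,80,99]))
E
```

```text
((373.5791015625, 230.56532287597656), (28.58889389038086, 63.77128982543945), 81.17961883544922)
((537.1361694335938, -249.59109497070312), (59.12470245361328, 132.1585693359375), 8.822327613830566) [[ 497.78894 -188.82762]
 [ 518.0582  -319.42258]
 [ 576.4834  -310.35455]
 [ 556.2141  -179.75961]]
[292.02222222 187.42222222] [286 184  13   8  45] [[626.18471615 -80.4550959 ]]
[[286, 189], [298, 185], [296, 184], [286, 191]]
[292.32692308 230.30769231] [286 226  14   9  52] [[536.95648968 -81.55501779]]
[[286, 226], [299, 232], [286, 226], [297, 234]]
deck 1032 ((580.29541015625, -31.638511657714844), (90.45184326171875, 70.34017181396484), 1.1114505529403687)
cup 1083.9736233609672 [ 424.1252392  -105.95434735   25.00772698] [ 487.89843983   10.82712676 1083.97362336]
w 1083.9736233609672 [ 482.39561812 -146.55587393   25.00176711] [ 691.85469905 -105.95434735 1083.97362336]
sp 1083.9736233609672 [ 482.39561812 -105.95434735   25.04481777] [ 706.99147976  -15.50172472 1083.97362336]
bb 1083.9736233609672 [ 482.39561812 -105.95434735   25.02725947] [ 619.24959632    3.21527962 1083.97362336]
plate z [-2.50288462  1.36306843  9.53134188 24.64097775]
```

View pics/top0b.png

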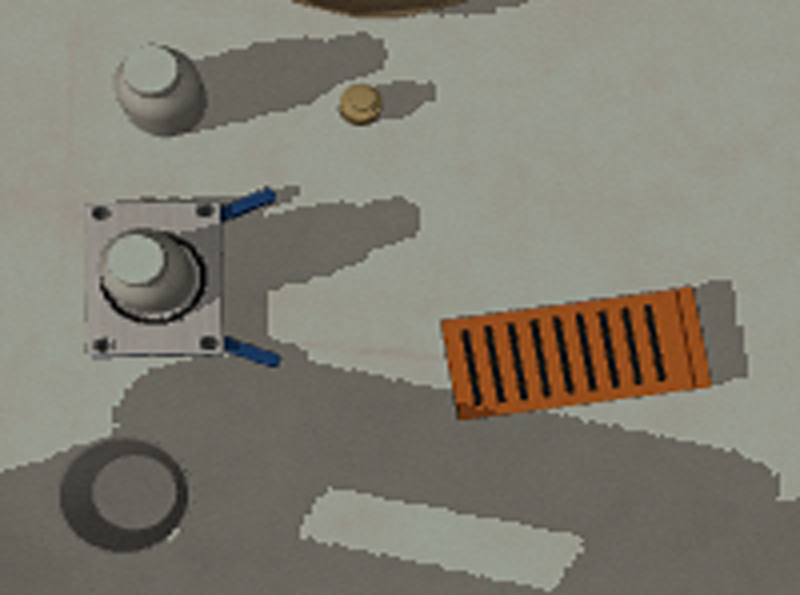

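```bash
python3 - <<'E'
from h import *
p=cv2.imread('pics/top0.png');c=r.calibration('top');d=np.load('top0.npy');P=pts(c,d);P[d<=0]=np.nan
# deck edges by ray at z=22 from depth mask
print('cam h',-c['R'].T@c['t'])
H=np.full((12,16),np.nan)
for i,x in enumerate(range(200,1100,75)):
  for j,y in enumerate(range(500,-700,-75)):
    k=(abs(P[...,0]-x)<38)&(abs(P[...,1]-y)<38); 
    if k.sum()>5:H[i,j]=np.percentile(P[...,2][k],99)
print(list(range(500,-700,-75)));np.set_printoptions(linewidth=200,precision=0,suppress=True)
for i,x in enumerate(range(200,1100,75)):print(x,H[i])
np.set_printoptions(precision=1)
def obj(x0,x1,y0,y1,z0,z1):
    k=(P[...,0]>x0)&(P[...,0]<x1)&(P[...,1]>y0)&(P[...,1]<y1)&(P[...,2]>z0)&(P[...,2]<z1)
    w=P[k];return len(w),w.min(0),w.max(0)
print('weight',obj(640,720,-170,-110,20,50))
print('spare',obj(640,730,-90,10,80,115))
print('cup',obj(380,520,-90,40,55,85))
print('bbot',obj(540,620,-90,20,105,135))
# scene check of the plate / deck
m=((P[...,2]>16)&(P[...,2]<29)&(abs(P[...,0]-580)<70)&(abs(P[...,1]+32)<40));m=cv2.morphologyEx(m.astype(np.uint8),cv2.MORPH_OPEN,np.ones((3,3)))
ct=max(cv2.findContours(m,0,1)[0],key=cv2.contourArea)
print('deck ray',cv2.minAreaRect(ray(c,ct[:,0,:],22).astype(np.float32)))
E
```

```text
cam h [ 482.39561812 -105.95434735 1083.97362336]
[500, 425, 350, 275, 200, 125, 50, -25, -100, -175, -250, -325, -400, -475, -550, -625]
200 [-868. -870. -864. -868. -776. -774. -774. -776. -772. -775. -571. -638. -574. -571. -571. -869.]
275 [ nan  nan  nan  nan  nan  nan  nan  nan  nan  nan  nan  nan  nan  nan  nan 281.]
350 [  5.   5.  70.  69.   5.   5.   5.   5.   5.   6.   5.   5.   5.   5.   5. 277.]
425 [  5.   6. 193. 193. 192.  15.   6.  71.   5.   5.   6.   5.   5.  39.   5. 287.]
500 [  5. 193. 192. 194. 193. 194.   5.  70.  15.  16.  17.  25.   5.  39.   6. 294.]
575 [ nan 191. 181. 164. 194. 194.   5. 123.  25.  16.  16.  26.   5.   5.   6. 294.]
650 [ nan 193. 155. 182. 189. 193.   5. 101.  25.  31.   5.   6. 173. 256. 198. 293.]
725 [ nan 193. 192. 193. 194. 194.   5. 101.  45.  46.   6.   5. 185. 527. 455.   6.]
800 [113. 191. 193. 194. 194. 459. 466. 470. 474. 478. 481. 483. 485. 486. 434.  nan]
875 [119. 136. 135.   5.   6.   6.   6.  77.  45.  45.  45. 119. 123.   6.   6.   6.]
950 [117.  11.  11.  11.   5.   6.   5.   6.  45.  46.   5.   5.   5.   6.   5.   5.]
1025 [92. 94. 95. 96. nan nan nan nan nan nan nan nan nan nan nan nan]
weight (82, array([ 674.6, -148.9,   20.2]), array([ 695.7, -128. ,   37.6]))
spare (175, array([675.1, -48.3,  80.6]), array([701.9, -20.9, 103.2]))
cup (251, array([422.3, -53.6,  55.2]), array([487.9,  10.8,  74.2]))
bbot (181, array([566.8, -43.5, 105.1]), array([594. , -17.6, 126.8]))
deck ray ((580.0236206054688, -31.463668823242188), (89.85768127441406, 70.0684585571289), 2.175307035446167)
```

Call:
{"fn": "jog_arm", "kwargs": {
  "moves": [
    {"grip":-1,"translation":[0,-0.02,-0.035],"twist":[0,0,0]},
    {"grip":-1,"translation":[0,-0.02,-0.035],"twist":[0,0,0]},
    {"grip":-1,"translation":[-0.02,-0.03,0],"twist":[0,0,0.038]},
    {"grip":-1,"translation":[-0.035,-0.02,0],"twist":[0,0,0.066]},
    {"grip":-1,"translation":[-0.04,-0.0016,0],"twist":[0,0,0.0755]},
    {"grip":-1,"translation":[-0.04,-0.0016,0],"twist":[0,0,0.0755]},
    {"grip":-1,"translation":[-0.04,-0.0016,0],"twist":[0,0,0.0755]},
    {"grip":-1,"translation":[-0.04,-0.0016,0],"twist":[0,0,0.0755]},
    {"grip":-1,"translation":[-0.04,-0.0016,0],"twist":[0,0,0.0755]},
    {"grip":-1,"translation":[-0.04,-0.0016,0],"twist":[0,0,0.0755]}
  ]
}}

```text
clock: 0.93
eef_pos: [455.2, 280.7, 301.1]
tcp_rot: [-3.142, -0.0, 2.116]
contact_force: [1.0, 0.3, -0.0]
opening: 1.002
```

Call:
{"fn": "jog_arm", "kwargs": {
  "moves": [
    {"grip":-1,"translation":[-0.04,-0.0016,0],"twist":[0,0,0.0755]},
    {"grip":-1,"translation":[-0.04,-0.0016,0],"twist":[0,0,0.0755]},
    {"grip":-1,"translation":[-0.04,-0.0016,0],"twist":[0,0,0.0755]},
    {"grip":-1,"translation":[-0.04,-0.0016,0],"twist":[0,0,0.0755]},
    {"grip":-1,"translation":[-0.04,-0.0016,0],"twist":[0,0,0.0755]},
    {"grip":-1,"translation":[-0.04,-0.0016,0],"twist":[0,0,0.0755]},
    {"grip":-1,"translation":[-0.04,-0.0016,0],"twist":[0,0,0.0755]},
    {"grip":-1,"translation":[-0.04,-0.0016,0],"twist":[0,0,0.0755]}
  ]
}}

```text
clock: 1.6
eef_pos: [530.5, -25.8, 301.0]
tcp_rot: [-3.141, 0.0, 1.512]
contact_force: [-0.0, 0.0, 0.1]
opening: 0.997
```

```bash
python3 - <<'E'
from h import *
c=r.calibration('wrist');p,d=r.grab_frame('wrist');cv2.imwrite('pics/w1.png',p[:,:,::-1]);np.save('w1.npy',d);np.save('w1c.npy',c,allow_pickle=True)
print(c, r.sense()['clock'])
E
```

```text
{'fx': 347.7075171323159, 'fy': 347.7075171323159, 'cx': 311.6604810618113, 'cy': 200.95135742239808, 'R': array([[ 0.99829594, -0.05834573, -0.00099949],
       [-0.05493938, -0.94551078,  0.32092214],
       [-0.01966947, -0.32032036, -0.94710505]]), 't': array([-531.4823845 ,  -59.17903915,  449.40801641])} 1.65
```

View pics/w1.png

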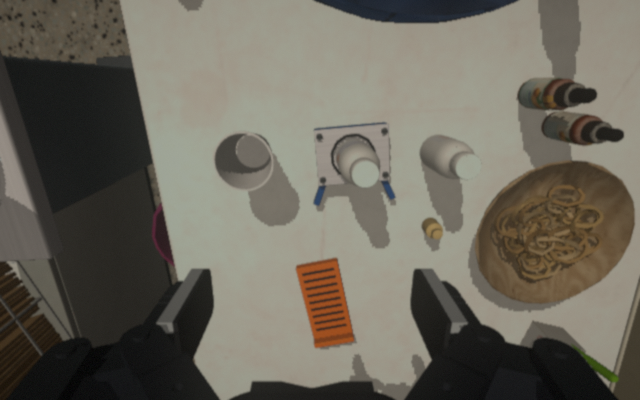

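The wrist view shows the bridge at (352,155) with its mouth downward, the plate at (325,303), and the weight at (432,229). I'll measure both here.

```bash
cat >> h.py <<'E'
def plate(c,bgr,z=12,lo=(3,140,60)):
    m=cv2.inRange(cv2.cvtColor(bgr,cv2.COLOR_BGR2HSV),lo,(20,255,255))
    m=cv2.morphologyEx(m,cv2.MORPH_CLOSE,np.ones((9,9)))
    ct=max(cv2.findContours(m,0,1)[0],key=cv2.contourArea)
    q=cv2.minAreaRect(ray(c,ct[:,0,:],z).astype(np.float32)); b=cv2.boxPoints(q)
    e=b[1]-b[0] if np.hypot(*(b[1]-b[0]))>np.hypot(*(b[2]-b[1])) else b[2]-b[1]
    if e[1]<0:e=-e
    return q, np.arctan2(-e[0],e[1]), b
E
python3 - <<'E'
from h import *
c=np.load('w1c.npy',allow_pickle=True).item();p=cv2.imread('pics/w1.png');d=np.load('w1.npy')
print(plate(c,p))
print(plate(r.calibration('top'),cv2.imread('pics/top0.png'))[:2])
P=pts(c,d)
m=((P[...,2]>16)&(P[...,2]<28)&(abs(P[...,0]-580)<60)&(abs(P[...,1]+32)<48)).astype(np.uint8)
m=cv2.morphologyEx(m,cv2.MORPH_OPEN,np.ones((3,3)))
ct=max(cv2.findContours(m,0,1)[0],key=cv2.contourArea)
print('deck',cv2.minAreaRect(ray(c,ct[:,0,:],22).astype(np.float32)))
hsv=cv2.cvtColor(p,cv2.COLOR_BGR2HSV)
m=cv2.inRange(hsv,(95,120,40),(125,255,255));n,l,s,ce=cv2.connectedComponentsWithStats(m)
for i in range(1,n):
    if 290<ce[i][0]<420 and 110<ce[i][1]<220 and s[i][4]>15: print(ce[i],s[i],ray(c,[ce[i]],14))
cv2.imwrite('pics/w1b.png',cv2.resize(p[110:215,295:410],None,fx=6,fy=5.5,interpolation=cv2.INTER_CUBIC))
E
```

```text
(((538.22265625, -250.17257690429688), (59.312618255615234, 143.66036987304688), 8.090764045715332), np.float32(0.14121026), array([[ 498.75204, -183.23125],
       [ 518.971  , -325.46167],
       [ 577.69324, -317.1139 ],
       [ 557.4743 , -174.88348]], dtype=float32))
(((536.8670043945312, -249.65000915527344), (59.3586540222168, 132.18743896484375), 8.97146224975586), np.float32(0.15658161))
deck ((580.46142578125, -28.882976531982422), (89.77375793457031, 70.06552124023438), 1.8840326070785522)
[388.66037736 190.30188679] [385 184   9  14  53] [[627.42164681 -79.7386588 ]]
[318.62264151 196.26415094] [315 189   8  15  53] [[536.64424936 -82.5747804 ]]
```

View pics/w1b.png

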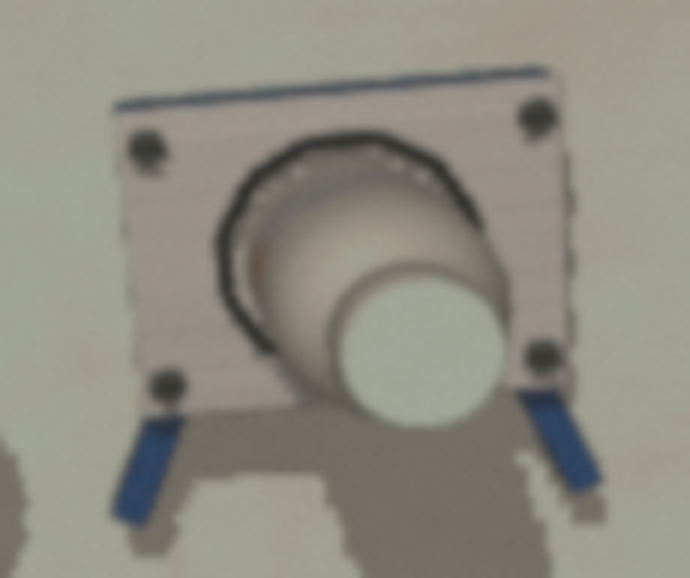

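Call:
{"fn": "jog_arm", "kwargs": {
  "moves": [
    {"grip":-1,"translation":[-0.04,-0.0016,0],"twist":[0,0,0.0755]},
    {"grip":-1,"translation":[-0.04,-0.0016,0],"twist":[0,0,0.0755]},
    {"grip":-1,"translation":[-0.04,-0.0016,0],"twist":[0,0,0.0755]},
    {"grip":-1,"translation":[-0.04,-0.0016,0],"twist":[0,0,0.0755]},
    {"grip":-1,"translation":[-0.04,-0.0016,0],"twist":[0,0,0.0755]},
    {"grip":-1,"translation":[-0.04,-0.0016,0],"twist":[0,0,0.0755]}
  ]
}}

```text
clock: 2.15
eef_pos: [463.0, -254.1, 301.0]
tcp_rot: [-3.141, 0.0, 1.059]
contact_force: [1.1, -0.2, -0.2]
opening: 0.998
```

Call:
{"fn": "jog_arm", "kwargs": {
  "moves": [
    {"grip":-1,"translation":[0,0,0.02],"twist":[0,0,0.11]},
    {"grip":-1,"translation":[0,0,0.02],"twist":[0,0,0.11]},
    {"grip":-1,"translation":[0,0,0.02],"twist":[0,0,0.11]},
    {"grip":-1,"translation":[0,0,0.02],"twist":[0,0,0.11]},
    {"grip":-1,"translation":[0,0,0.02],"twist":[0,0,0.11]},
    {"grip":-1,"translation":[0,0,0.02],"twist":[0,0,0.11]},
    {"grip":-1,"translation":[0,0,0.02],"twist":[0,0,0.11]},
    {"grip":-1,"translation":[0,0,0.02],"twist":[0,0,0.11]},
    {"grip":-1,"translation":[0,0,0.02],"twist":[0,0,0]},
    {"grip":-1,"translation":[0,0,0],"twist":[0,0,0]}
  ]
}}

```text
clock: 2.98
eef_pos: [461.5, -251.1, 117.8]
tcp_rot: [-3.138, 0.005, 0.183]
contact_force: [-0.8, 0.1, -0.0]
opening: 1.001
```

Call:
{"fn": "jog_arm", "kwargs": {
  "moves": [
    {"grip":-1,"translation":[0,0.005,0.03],"twist":[0,0,0.033]},
    {"grip":-1,"translation":[0,0.005,0.03],"twist":[0,0,0]},
    {"grip":-1,"translation":[0,0,0.03],"twist":[0,0,0]},
    {"grip":-1,"translation":[0,0,0.013],"twist":[0,0,0]},
    {"grip":-1,"translation":[0,0,0],"twist":[0,0,0]},
    {"grip":-1,"translation":[0,0,0],"twist":[0,0,0]}
  ]
}}

```text
clock: 3.48
eef_pos: [465.5, -262.3, 18.6]
tcp_rot: [-3.141, 0.001, 0.15]
contact_force: [0.5, -0.2, 0.5]
opening: 0.999
```

```bash
python3 - <<'E'
from h import *
print(r.sense()['eef_pos'],r.sense()['tcp_rot'])
c=r.calibration('wrist');p,d=r.grab_frame('wrist');cv2.imwrite('pics/w2.png',p[:,:,::-1])
c=r.calibration('top');p,d=r.grab_frame('top');cv2.imwrite('pics/t2.png',cv2.resize(p[130:300,230:430,::-1],None,fx=4,fy=3.5))
p,d=r.grab_frame('scene');cv2.imwrite('pics/s2.png',p[:,:,::-1])
E
```

```text
[ 465.49404323 -262.28880448   18.56278226] [-3.14100652e+00  8.03159590e-04  1.50498011e-01]
```

View pics/w2.png

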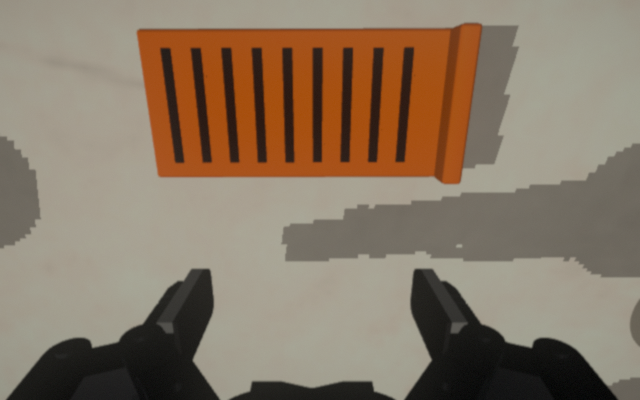

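View pics/s2.png

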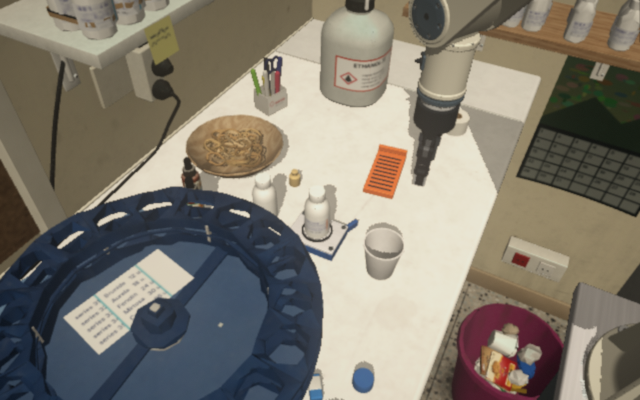

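Call:
{"fn": "jog_arm", "kwargs": {
  "moves": [
    {"grip":-1,"translation":[0,0,0.01],"twist":[0,0,0]},
    {"grip":-1,"translation":[0,0,0.01],"twist":[0,0,0]},
    {"grip":-1,"translation":[0,0,0.003],"twist":[0,0,0]},
    {"grip":-1,"translation":[0,0,0],"twist":[0,0,0]},
    {"grip":-1,"translation":[0,0,0],"twist":[0,0,0]}
  ]
}}

```text
clock: 4.05
eef_pos: [465.2, -262.1, -5.2]
tcp_rot: [-3.141, 0.001, 0.15]
contact_force: [-0.5, 0.1, 0.2]
opening: 1.0
```

Call:
{"fn": "jog_arm", "kwargs": {
  "moves": [
    {"grip":-1,"translation":[0,0,0.003],"twist":[0,0,0]},
    {"grip":-1,"translation":[0,0,0],"twist":[0,0,0]},
    {"grip":-1,"translation":[0,0,0],"twist":[0,0,0]}
  ]
}}

```text
clock: 4.3
eef_pos: [465.5, -262.3, -7.7]
tcp_rot: [-3.142, 0.0, 0.15]
contact_force: [-0.6, -0.4, 0.4]
opening: 0.996
```

Call:
{"fn": "jog_arm", "kwargs": {
  "moves": [
    {"grip":-1,"translation":[0.01,0,0],"twist":[0,0,0]},
    {"grip":-1,"translation":[0.01,0,0],"twist":[0,0,0]},
    {"grip":-1,"translation":[0.005,0,0],"twist":[0,0,0]},
    {"grip":-1,"translation":[0.004,0,0],"twist":[0,0,0]},
    {"grip":-1,"translation":[0.004,0,0],"twist":[0,0,0]},
    {"grip":-1,"translation":[0.004,0,0],"twist":[0,0,0]}
  ]
}}

```text
clock: 4.8
eef_pos: [501.9, -256.5, -7.8]
tcp_rot: [-3.141, 0.001, 0.15]
contact_force: [-3.8, 0.1, 2.6]
opening: 1.001
```

```bash
cat > look.py <<'E'
from h import *
import sys
n=sys.argv[1]
s=r.sense();print(s['clock'],s['eef_pos'],s['tcp_rot'],s['contact_force'])
c=r.calibration('wrist');p,d=r.grab_frame('wrist');p=p[:,:,::-1].copy();cv2.imwrite(f'pics/{n}w.png',p);print('w',plate(c,p)[:2])
c=r.calibration('top');p,d=r.grab_frame('top');p=p[:,:,::-1].copy();cv2.imwrite(f'pics/{n}t.png',cv2.resize(p[130:300,230:430],None,fx=4,fy=3.5));
p[:190]=0;p[290:]=0;print('t',plate(c,p)[:2])
E
python3 look.py a
```

```text
4.8 [ 501.88789759 -256.50281458   -7.8065771 ] [-3.14103718e+00  1.22223337e-03  1.50197333e-01] [-3.80341498  0.11552536  2.63348715]
w (((539.7640380859375, -250.13580322265625), (67.00418853759766, 135.5790557861328), 8.61833667755127), np.float32(0.15041865))
t (((538.0844116210938, -216.0751953125), (57.45874786376953, 66.7432861328125), 8.9043550491333), np.float32(0.15541092))
```

View pics/aw.png

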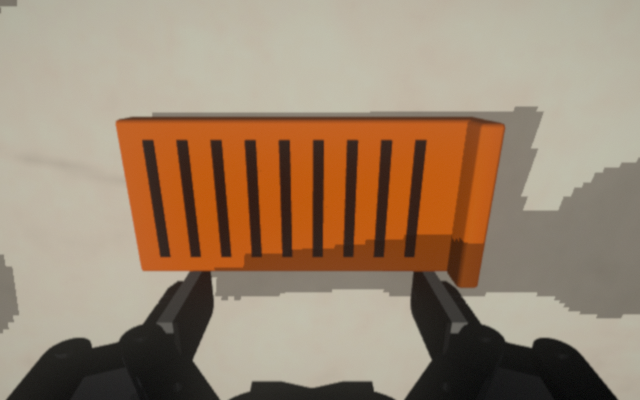

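View pics/at.png

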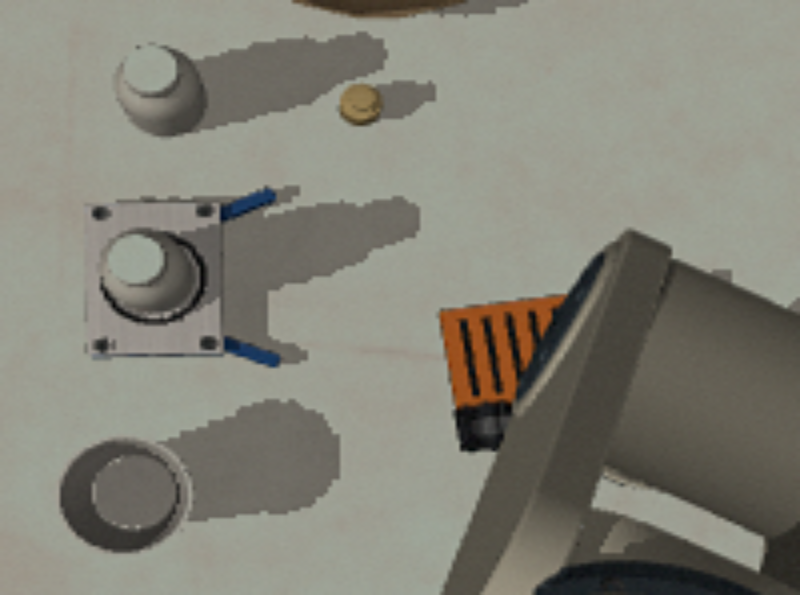

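Call:
{"fn": "jog_arm", "kwargs": {
  "moves": [
    {"grip":-1,"translation":[0.003,-0.0001,0],"twist":[0,0,0.008]},
    {"grip":-1,"translation":[0.003,-0.0001,0],"twist":[0,0,0.008]},
    {"grip":-1,"translation":[0.003,-0.0001,0],"twist":[0,0,0.008]},
    {"grip":-1,"translation":[0.003,-0.0001,0],"twist":[0,0,0.008]},
    {"grip":-1,"translation":[0.003,-0.0001,0],"twist":[0,0,0.008]},
    {"grip":-1,"translation":[0.003,-0.0001,0],"twist":[0,0,0.008]},
    {"grip":-1,"translation":[0.003,-0.0001,0],"twist":[0,0,0.008]}
  ]
}}

```text
clock: 5.48
eef_pos: [523.2, -253.4, -7.8]
tcp_rot: [-3.142, -0.0, 0.093]
contact_force: [-1.7, -0.7, -0.5]
opening: 1.001
```

```bash
python3 look.py b
```

```text
5.4833 [ 523.17098033 -253.38090394   -7.76711591] [-3.14158696e+00 -5.12238112e-05  9.29903455e-02] [-1.6925765  -0.67438123 -0.484311  ]
w (((561.2562255859375, -249.05181884765625), (67.04956817626953, 135.5668182373047), 5.3480658531188965), np.float32(0.093341336))
t (((561.933349609375, -209.22271728515625), (56.23188018798828, 55.42729187011719), 4.894211769104004), np.float32(-1.4853765))
```

View pics/bw.png

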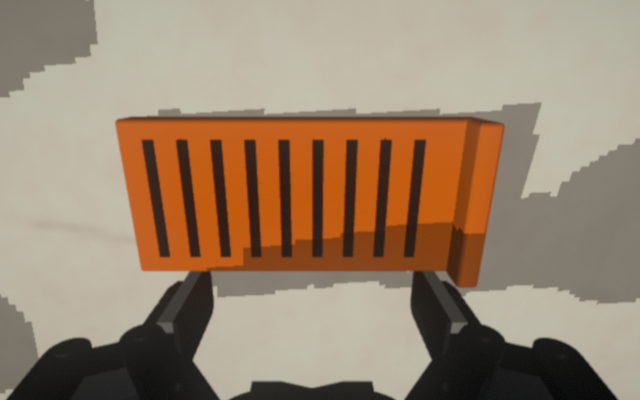

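The plate follows the fingers without slipping: its edge is still at row 270 and still centred. I'll do the second half now.

Call:
{"fn": "jog_arm", "kwargs": {
  "moves": [
    {"grip":-1,"translation":[0.003,-0.0001,0],"twist":[0,0,0.008]},
    {"grip":-1,"translation":[0.003,-0.0001,0],"twist":[0,0,0.008]},
    {"grip":-1,"translation":[0.003,-0.0001,0],"twist":[0,0,0.008]},
    {"grip":-1,"translation":[0.003,-0.0001,0],"twist":[0,0,0.008]},
    {"grip":-1,"translation":[0.003,-0.0001,0],"twist":[0,0,0.008]},
    {"grip":-1,"translation":[0.003,-0.0001,0],"twist":[0,0,0.008]},
    {"grip":-1,"translation":[0.003,-0.0001,0],"twist":[0,0,0.008]},
    {"grip":-1,"translation":[0.0025,0,0],"twist":[0,0,0.008]},
    {"grip":-1,"translation":[0,0,0],"twist":[0,0,0]}
  ]
}}

```text
clock: 6.33
eef_pos: [547.1, -251.3, -7.6]
tcp_rot: [3.141, -0.001, 0.029]
contact_force: [0.2, -0.4, -0.5]
opening: 1.0
```

Call:
{"fn": "jog_arm", "kwargs": {
  "moves": [
    {"grip":-1,"translation":[-0.01,0,0],"twist":[0,0,0]},
    {"grip":-1,"translation":[-0.02,0,0],"twist":[0,0,0]},
    {"grip":-1,"translation":[-0.03,0,-0.02],"twist":[0,0,0]},
    {"grip":-1,"translation":[-0.02,0,-0.035],"twist":[0,0,0]},
    {"grip":-1,"translation":[-0.01,0,-0.04],"twist":[0,0,0]},
    {"grip":-1,"translation":[-0.01,0,-0.04],"twist":[0,0,0]},
    {"grip":-0.4,"translation":[-0.01,0.02,-0.035],"twist":[0,0,0]},
    {"grip":-0.4,"translation":[0,0.03,-0.02],"twist":[0,0,0]},
    {"grip":0,"translation":[0,0.03,-0.02],"twist":[0,0,0]},
    {"grip":0,"translation":[0,0,0],"twist":[0,0,0]}
  ]
}}

```text
clock: 7.17
eef_pos: [440.5, -340.2, 207.2]
tcp_rot: [3.134, -0.007, 0.028]
contact_force: [0.4, 0.1, -0.2]
opening: 0.502
```

```bash
python3 look.py c
```

```text
7.1667 [ 440.50955615 -340.21420174  207.24605716] [ 3.13394328 -0.00733342  0.02819535] [ 0.35100152  0.06001984 -0.16420332]
w (((574.5217895507812, -246.57144165039062), (31.468006134033203, 129.0823974609375), 1.683260202407837), np.float32(0.02937886))
t (((587.7612915039062, -247.99490356445312), (60.54105758666992, 132.21499633789062), 1.583188533782959), np.float32(0.027631477))
```

View pics/cw.png

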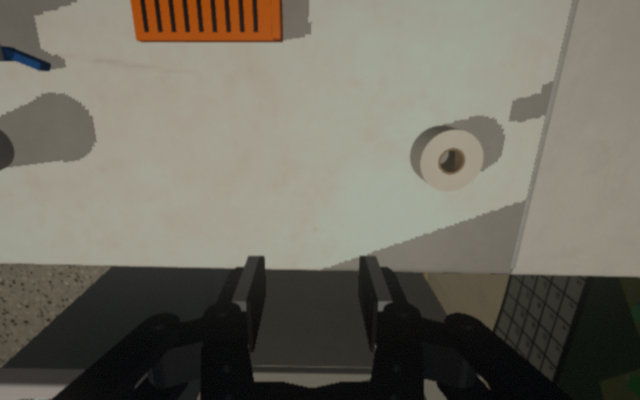

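View pics/ct.png

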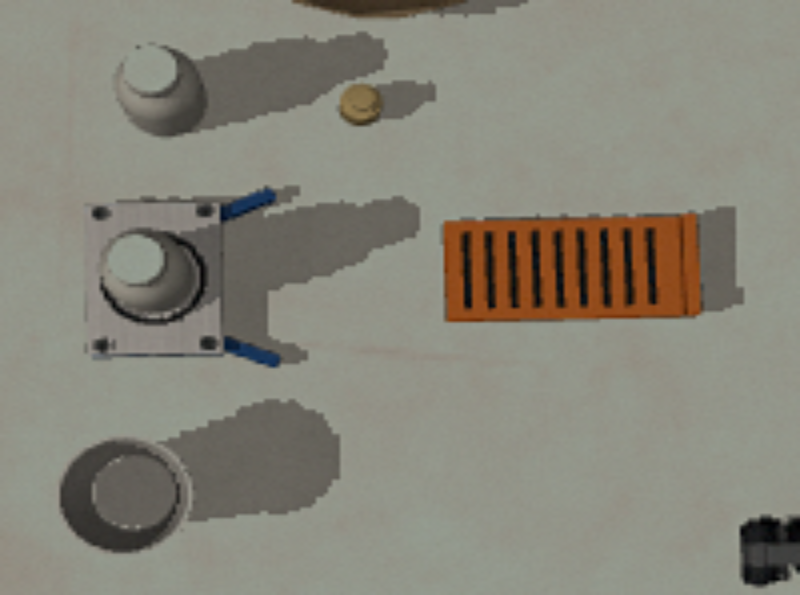

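```bash
python3 - <<'E'
from h import *
c=r.calibration('top');d=np.load('top0.npy');P=pts(c,d);P[d<=0]=np.nan
k=(P[...,2]>60)&(P[...,2]<450)&(P[...,1]<-300)&(P[...,1]>-600)&(P[...,0]>450)&(P[...,0]<770)
w=P[k]
for y in range(-320,-600,-20):
    q=w[abs(w[:,1]-y)<10]
    if len(q): i=q[:,0].argmin();print(y,q[i].round(),q[:,2].min().round())
k=np.hypot(w[:,0]-590,w[:,1]+365);print(k.min(),w[k.argmin()])
E
```

```text
-420 [ 679. -430.   69.] 60.0
-440 [ 656. -450.   73.] 61.0
-460 [ 649. -469.  117.] 61.0
-480 [ 646. -490.   76.] 60.0
-500 [ 646. -498.  125.] 60.0
-520 [ 646. -513.   87.] 60.0
-540 [ 649. -530.  107.] 79.0
-560 [ 658. -552.  159.] 159.0
-580 [ 454. -590.  181.] 170.0
105.34684253418936 [ 663.20627014 -440.75486284  100.35131711]
```

Call:
{"fn": "jog_arm", "kwargs": {
  "moves": [
    {"grip":0.4,"translation":[0.037,0.01,0],"twist":[0,0,-0.1]},
    {"grip":0.4,"translation":[0.037,0.006,0],"twist":[0,0,-0.1]},
    {"grip":0.4,"translation":[0.037,0.002,0],"twist":[0,0,-0.1]},
    {"grip":0.4,"translation":[0.037,-0.002,0],"twist":[0,0,-0.1]},
    {"grip":0.4,"translation":[0,0,0],"twist":[0,0,-0.12]},
    {"grip":0.4,"translation":[0,0,0],"twist":[0,0,-0.12]},
    {"grip":0.4,"translation":[0,0,0],"twist":[0,0,-0.12]},
    {"grip":0.4,"translation":[0,0,0],"twist":[0,0,-0.12]},
    {"grip":0.4,"translation":[0,0,0],"twist":[0,0,-0.12]},
    {"grip":0.4,"translation":[0,0,0],"twist":[0,0,-0.12]}
  ]
}}

```text
clock: 8.1
eef_pos: [583.2, -322.3, 200.3]
tcp_rot: [-3.138, -0.001, 1.157]
contact_force: [0.1, 0.6, 0.2]
opening: 0.3
```

Call:
{"fn": "jog_arm", "kwargs": {
  "moves": [
    {"grip":0.4,"translation":[0,0,0],"twist":[0,0,-0.12]},
    {"grip":0.4,"translation":[0,0,0],"twist":[0,0,-0.12]},
    {"grip":0.4,"translation":[0,0,0],"twist":[0,0,-0.12]},
    {"grip":0.4,"translation":[0,0,0],"twist":[0,0,-0.09]},
    {"grip":0.4,"translation":[0,0,0],"twist":[0,0.1,0]},
    {"grip":0.4,"translation":[0,0,0],"twist":[0,0.1,0]},
    {"grip":0.4,"translation":[0,0,0],"twist":[0,0.1,0]},
    {"grip":0.4,"translation":[0,0,0],"twist":[0,0,0]},
    {"grip":0.4,"translation":[0,0,0],"twist":[0,0,0]}
  ]
}}

```text
clock: 8.85
eef_pos: [583.1, -324.0, 199.9]
tcp_rot: [-3.138, -0.301, 1.597]
contact_force: [0.4, 0.3, 0.3]
opening: 0.297
```

```bash
python3 look.py e
```

```text
8.85 [ 583.06818872 -324.03243041  199.88449788] [-3.13825135 -0.30053793  1.59718587] [0.37143342 0.26347561 0.30368302]
w (((588.6876220703125, -246.32244873046875), (59.30525207519531, 129.63717651367188), 1.6034761667251587), np.float32(0.027986081))
t (((587.7356567382812, -247.99560546875), (60.48984146118164, 132.21499633789062), 1.583188533782959), np.float32(0.027631484))
```

View pics/ew.png

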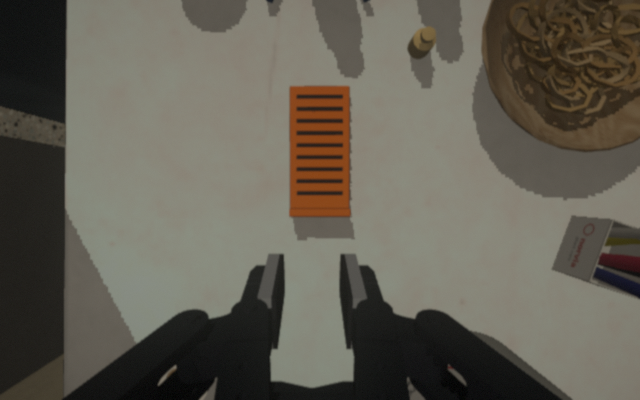

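Call:
{"fn": "jog_arm", "kwargs": {
  "moves": [
    {"grip":0.4,"translation":[-0.019,0.0015,0.033],"twist":[0,0,0]},
    {"grip":0.4,"translation":[-0.019,0.0015,0.033],"twist":[0,0,0]},
    {"grip":0.4,"translation":[-0.019,0.0015,0.033],"twist":[0,0,0]},
    {"grip":0.4,"translation":[-0.019,0.0015,0.033],"twist":[0,0,0]},
    {"grip":0.4,"translation":[-0.019,0.0015,0.033],"twist":[0,0,0]},
    {"grip":0.4,"translation":[0,0,0],"twist":[0,0,0]},
    {"grip":0.4,"translation":[0,0,0],"twist":[0,0,0]}
  ]
}}

```text
clock: 9.53
eef_pos: [591.9, -363.8, 15.1]
tcp_rot: [-3.138, -0.302, 1.6]
contact_force: [-0.3, 0.4, 0.5]
opening: 0.301
```

```bash
python3 look.py f
```

```text
9.5333 [ 591.85053431 -363.81869701   15.14105299] [-3.13785838 -0.30199413  1.59972392] [-0.3139753   0.4342645   0.46400002]
w (((589.2684936523438, -274.2110595703125), (63.59885787963867, 73.50823211669922), 1.6053215265274048), np.float32(0.028018575))
t (((587.7356567382812, -247.99560546875), (60.48984146118164, 132.21499633789062), 1.583188533782959), np.float32(0.027631484))
```

View pics/fw.png

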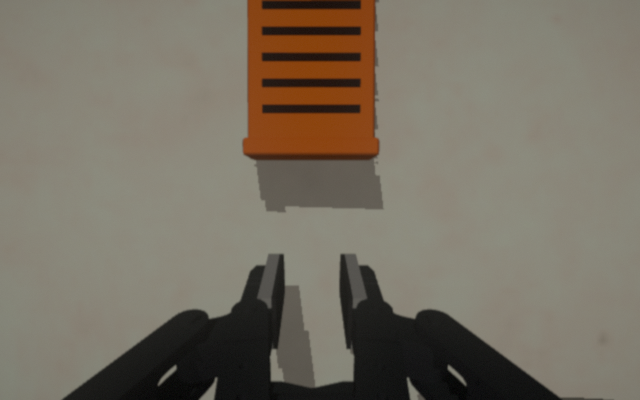

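Call:
{"fn": "jog_arm", "kwargs": {
  "moves": [
    {"grip":0.4,"translation":[-0.0024,0,0.0076],"twist":[0,0,0]},
    {"grip":0.4,"translation":[0.00955,0,0.00296],"twist":[0,0,0]},
    {"grip":0.4,"translation":[0.00955,0,0.00296],"twist":[0,0,0]},
    {"grip":0.4,"translation":[0.00955,0,0.00296],"twist":[0,0,0]},
    {"grip":0.4,"translation":[0.00478,0,0.00148],"twist":[0,0,0]},
    {"grip":0.4,"translation":[0.00382,0,0.00118],"twist":[0,0,0]},
    {"grip":0.4,"translation":[0.00382,0,0.00118],"twist":[0,0,0]},
    {"grip":0.4,"translation":[0.00382,0,0.00118],"twist":[0,0,0]}
  ]
}}

```text
clock: 10.3
eef_pos: [591.8, -318.9, 8.8]
tcp_rot: [3.141, -0.299, 1.6]
contact_force: [-0.4, -2.8, 2.4]
opening: 0.3
```

```bash
python3 look.py g
```

```text
10.3 [ 591.7992669  -318.87646417    8.78951069] [ 3.14110442 -0.29928877  1.60011415] [-0.35049682 -2.80238136  2.43829615]
w (((588.6287231445312, -253.7105712890625), (63.414302825927734, 115.04918670654297), 1.6796118021011353), np.float32(0.029315071))
t (((587.6781005859375, -245.79653930664062), (60.5341682434082, 132.28126525878906), 1.6585179567337036), np.float32(0.02894702))
```

View pics/gw.png

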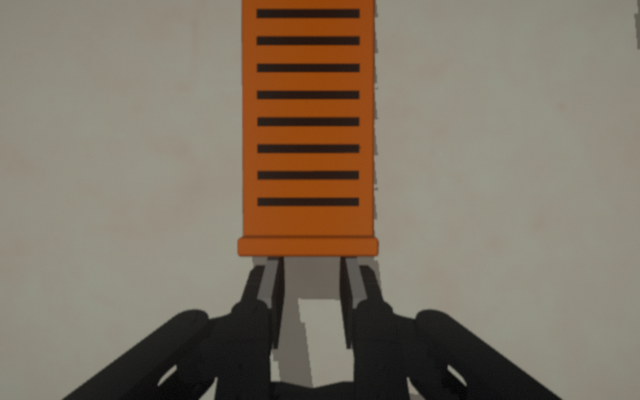

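View pics/gt.png

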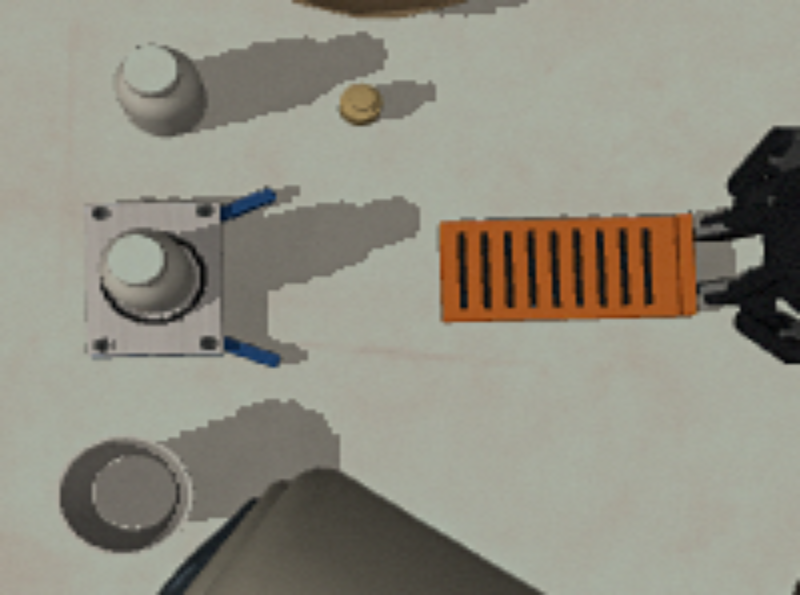

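Call:
{"fn": "jog_arm", "kwargs": {
  "moves": [
    {"grip":0.4,"translation":[0.00478,-0.0001,0.0015],"twist":[0,0,0]},
    {"grip":0.4,"translation":[0.00478,-0.0001,0.0015],"twist":[0,0,0]},
    {"grip":0.4,"translation":[0.00478,-0.0001,0.0015],"twist":[0,0,0]},
    {"grip":0.4,"translation":[0.00478,-0.0001,0.0015],"twist":[0,0,0]},
    {"grip":0.4,"translation":[0.00478,-0.0001,0.0015],"twist":[0,0,0]},
    {"grip":0.4,"translation":[0.00478,-0.0001,0.0015],"twist":[0,0,0]},
    {"grip":0.4,"translation":[0.00478,-0.0001,0.0015],"twist":[0,0,0]},
    {"grip":0.4,"translation":[0.00478,-0.0001,0.0015],"twist":[0,0,0]},
    {"grip":0.4,"translation":[0.00478,-0.0001,0.0015],"twist":[0,0,0]},
    {"grip":0.4,"translation":[0.00478,-0.0001,0.0015],"twist":[0,0,0]}
  ]
}}

```text
clock: 11.23
eef_pos: [589.2, -268.5, 8.6]
tcp_rot: [3.141, -0.3, 1.6]
contact_force: [1.0, -4.0, 2.8]
opening: 0.3
```

Call:
{"fn": "jog_arm", "kwargs": {
  "moves": [
    {"grip":0.4,"translation":[0.00478,-0.0001,0.0015],"twist":[0,0,0]},
    {"grip":0.4,"translation":[0.00478,-0.0001,0.0015],"twist":[0,0,0]},
    {"grip":0.4,"translation":[0.00478,-0.0001,0.0015],"twist":[0,0,0]},
    {"grip":0.4,"translation":[0.00478,-0.0001,0.0015],"twist":[0,0,0]},
    {"grip":0.4,"translation":[0.00478,0,0.0015],"twist":[0,0,0]}
  ]
}}

```text
clock: 11.65
eef_pos: [588.0, -243.4, 8.3]
tcp_rot: [-3.142, -0.3, 1.6]
contact_force: [-0.3, -2.6, 2.9]
opening: 0.301
```

```bash
python3 look.py i
```

```text
11.65 [ 587.9630182  -243.4129527     8.29678952] [-3.14158386 -0.2999858   1.59980979] [-0.27075423 -2.57111195  2.90116073]
w (((585.0388793945312, -178.30838012695312), (63.663883209228516, 114.73271179199219), 1.6557766199111938), np.float32(0.02889888))
t (((583.4231567382812, -169.99295043945312), (59.696781158447266, 130.6453857421875), 1.8715105056762695), np.float32(0.03266369))
```

View pics/it.png

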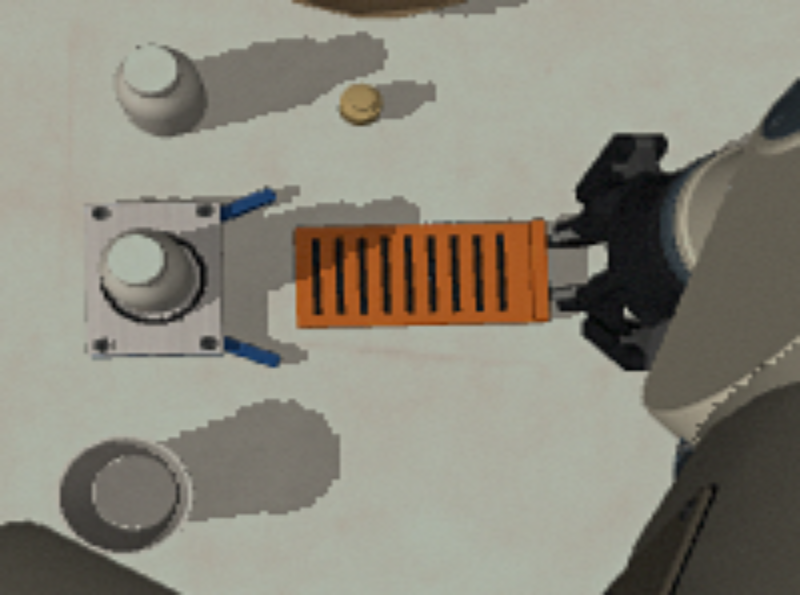

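View pics/iw.png

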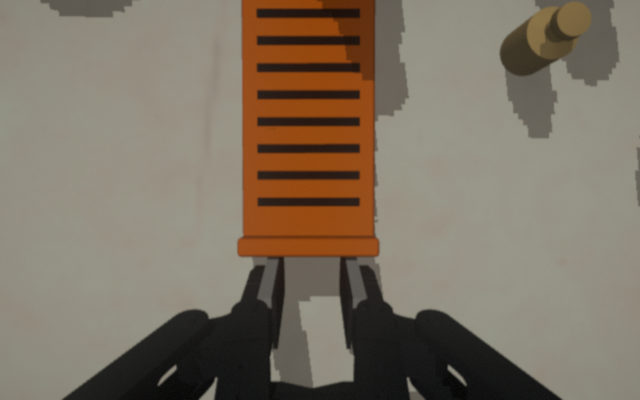

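The plate's leading end is centred on the flares (crop rows 227–328 against the mouth's 214–342). I'll keep pushing straight.

Call:
{"fn": "jog_arm", "kwargs": {
  "moves": [
    {"grip":0.4,"translation":[0.00478,0,0.0015],"twist":[0,0,0]},
    {"grip":0.4,"translation":[0.00478,0,0.0015],"twist":[0,0,0]},
    {"grip":0.4,"translation":[0.00478,0,0.0015],"twist":[0,0,0]},
    {"grip":0.4,"translation":[0.00478,0,0.0015],"twist":[0,0,0]},
    {"grip":0.4,"translation":[0.00478,0,0.0015],"twist":[0,0,0]},
    {"grip":0.4,"translation":[0.00478,0,0.0015],"twist":[0,0,0]}
  ]
}}

```text
clock: 12.25
eef_pos: [587.0, -213.2, 8.1]
tcp_rot: [-3.141, -0.3, 1.6]
contact_force: [0.3, -2.4, -0.5]
opening: 0.298
```

```bash
python3 look.py j
```

```text
12.25 [ 586.9976501  -213.21343004    8.08903561] [-3.14135362 -0.30020198  1.59974495] [ 0.26635229 -2.37211718 -0.54057665]
w (((584.090087890625, -148.14779663085938), (63.57733917236328, 114.59222412109375), 1.6542654037475586), np.float32(0.028872507))
t (((582.696533203125, -139.53965759277344), (60.412086486816406, 130.4779510498047), 2.1641242504119873), np.float32(0.0377711))
```

View pics/jt.png

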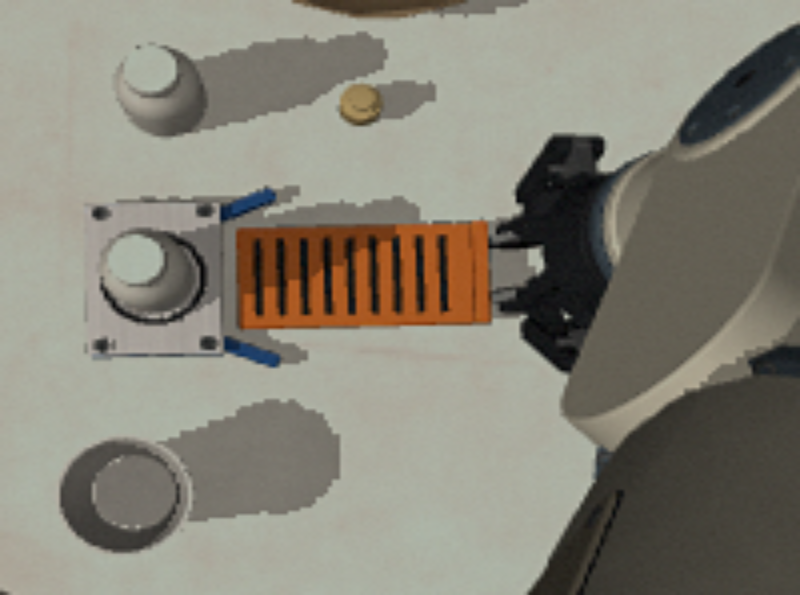

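View pics/jw.png

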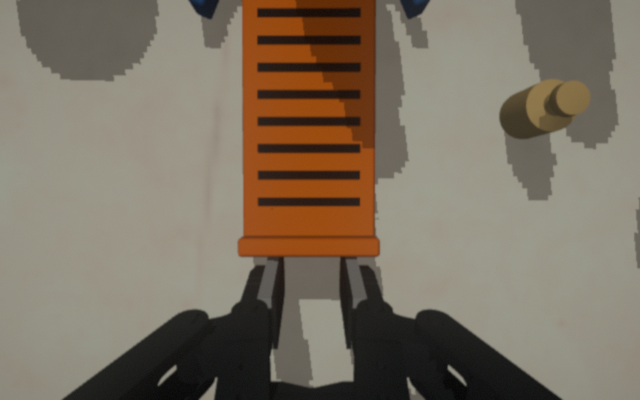

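Call:
{"fn": "jog_arm", "kwargs": {
  "moves": [
    {"grip":0.4,"translation":[0.00382,-0.0001,0.0012],"twist":[0,0,0]},
    {"grip":0.4,"translation":[0.00382,-0.0001,0.0012],"twist":[0,0,0]},
    {"grip":0.4,"translation":[0.00382,-0.0001,0.0012],"twist":[0,0,0]},
    {"grip":0.4,"translation":[0.00382,-0.0001,0.0012],"twist":[0,0,0]},
    {"grip":0.4,"translation":[0.00382,-0.0001,0.0012],"twist":[0,0,0]}
  ]
}}

```text
clock: 12.77
eef_pos: [586.1, -193.5, 8.1]
tcp_rot: [3.141, -0.3, 1.6]
contact_force: [0.5, -1.8, 0.1]
opening: 0.295
```

```bash
python3 look.py k
```

```text
12.7667 [ 586.06695797 -193.54766755    8.1035854 ] [ 3.14149877 -0.29990056  1.59978753] [ 0.47440285 -1.83593741  0.06474535]
w (((583.3841552734375, -128.48147583007812), (63.1446647644043, 114.5938949584961), 1.6554213762283325), np.float32(0.028892335))
t (((582.3970336914062, -126.21023559570312), (60.46815490722656, 118.46159362792969), 2.436950922012329), np.float32(0.042532828))
```

View pics/kw.png

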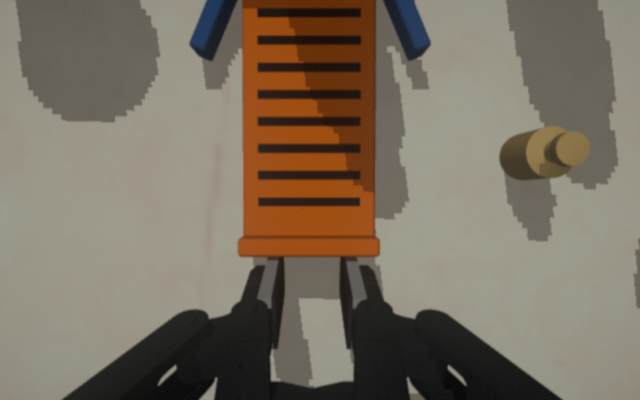

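View pics/kt.png

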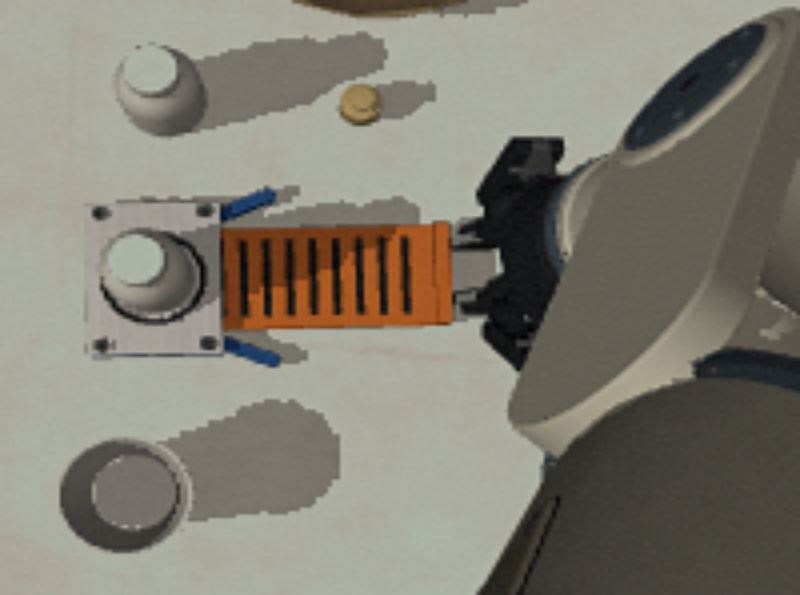

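It has entered the mouth with under 2 N. I'll continue.

Call:
{"fn": "jog_arm", "kwargs": {
  "moves": [
    {"grip":0.4,"translation":[0.00382,0,0.0012],"twist":[0,0,0]},
    {"grip":0.4,"translation":[0.00382,0,0.0012],"twist":[0,0,0]},
    {"grip":0.4,"translation":[0.00382,0,0.0012],"twist":[0,0,0]},
    {"grip":0.4,"translation":[0.00382,0,0.0012],"twist":[0,0,0]},
    {"grip":0.4,"translation":[0.00382,0,0.0012],"twist":[0,0,0]}
  ]
}}

```text
clock: 13.28
eef_pos: [585.5, -173.5, 8.1]
tcp_rot: [3.141, -0.3, 1.6]
contact_force: [0.2, -2.4, 1.0]
opening: 0.3
```

Call:
{"fn": "jog_arm", "kwargs": {
  "moves": [
    {"grip":0.4,"translation":[0.00382,0,0.0012],"twist":[0,0,0]},
    {"grip":0.4,"translation":[0.00382,0,0.0012],"twist":[0,0,0]},
    {"grip":0.4,"translation":[0.00382,0,0.0012],"twist":[0,0,0]},
    {"grip":0.4,"translation":[0.00382,0,0.0012],"twist":[0,0,0]}
  ]
}}

```text
clock: 13.62
eef_pos: [585.1, -157.5, 8.0]
tcp_rot: [3.141, -0.3, 1.6]
contact_force: [0.7, -2.9, 1.0]
opening: 0.3
```

```bash
python3 look.py l; python3 - <<'E'
from h import *
p,d=r.grab_frame('scene');cv2.imwrite('pics/ls.png',p[60:280,220:520,::-1].repeat(2,0).repeat(2,1))
E
```

```text
13.6167 [ 585.06108186 -157.49530694    7.99501489] [ 3.14145769 -0.29985949  1.59989006] [ 0.7236665  -2.86995157  0.96259337]
w (((583.0360107421875, -106.55284118652344), (63.55328369140625, 87.2036361694336), 1.6702101230621338), np.float32(0.029149996))
t (((581.5887451171875, -107.73467254638672), (59.790401458740234, 81.72654724121094), 2.163970470428467), np.float32(0.03776828))
```

View pics/lw.png

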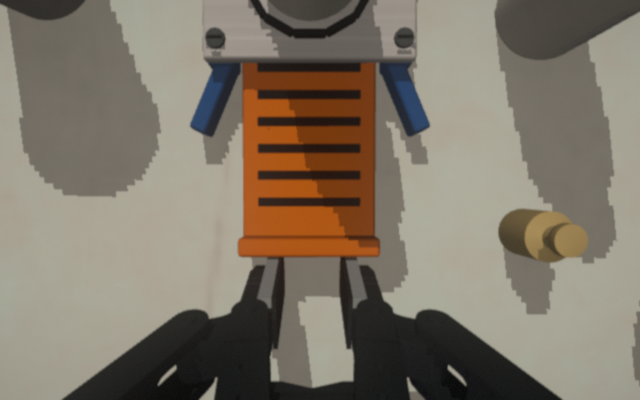

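View pics/ls.png

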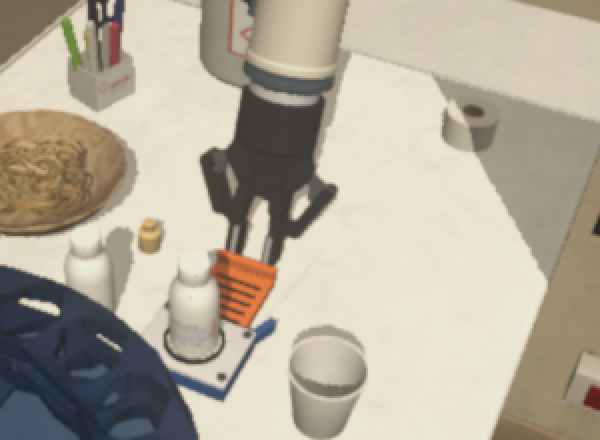

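Call:
{"fn": "jog_arm", "kwargs": {
  "moves": [
    {"grip":0.4,"translation":[0.00287,0,0.0009],"twist":[0,0,0]},
    {"grip":0.4,"translation":[0.00287,0,0.0009],"twist":[0,0,0]},
    {"grip":0.4,"translation":[0.00287,0,0.0009],"twist":[0,0,0]},
    {"grip":0.4,"translation":[0.00287,0,0.0009],"twist":[0,0,0]},
    {"grip":0.4,"translation":[0,0,0],"twist":[0,0,0]}
  ]
}}

```text
clock: 14.18
eef_pos: [584.5, -145.1, 7.8]
tcp_rot: [-3.141, -0.3, 1.6]
contact_force: [0.8, 0.6, 0.2]
opening: 0.297
```

Call:
{"fn": "jog_arm", "kwargs": {
  "moves": [
    {"grip":0.4,"translation":[0.00096,0,0.0003],"twist":[0,0,0]},
    {"grip":0.4,"translation":[0.00096,0,0.0003],"twist":[0,0,0]},
    {"grip":0.4,"translation":[0.00096,0,0.0003],"twist":[0,0,0]}
  ]
}}

```text
clock: 14.43
eef_pos: [584.6, -142.8, 7.8]
tcp_rot: [3.142, -0.3, 1.6]
contact_force: [0.4, -1.6, -0.1]
opening: 0.304
```

Call:
{"fn": "jog_arm", "kwargs": {
  "moves": [
    {"grip":0.4,"translation":[0.00096,0,0.0003],"twist":[0,0,0]},
    {"grip":0.4,"translation":[0.00096,0,0.0003],"twist":[0,0,0]}
  ]
}}

```text
clock: 14.6
eef_pos: [584.5, -140.8, 7.9]
tcp_rot: [3.142, -0.3, 1.6]
contact_force: [-0.3, -1.6, 0.1]
opening: 0.302
```

Call:
{"fn": "jog_arm", "kwargs": {
  "moves": [
    {"grip":0.4,"translation":[0.00096,0,0.0003],"twist":[0,0,0]},
    {"grip":0.4,"translation":[0.00096,0,0.0003],"twist":[0,0,0]}
  ]
}}

```text
clock: 14.77
eef_pos: [584.8, -140.1, 7.8]
tcp_rot: [3.14, -0.297, 1.601]
contact_force: [-2.4, -12.8, 1.0]
opening: 0.296
```

Force rose to 12.8 N at TCP y ≈ −140, where I predicted the stop. I'll push a touch more to seat it square, then look.

Call:
{"fn": "jog_arm", "kwargs": {
  "moves": [
    {"grip":0.4,"translation":[0.00096,0,0.0003],"twist":[0,0,0]},
    {"grip":0.4,"translation":[0,0,0],"twist":[0,0,0]}
  ]
}}

```text
clock: 14.93
eef_pos: [584.9, -140.1, 7.9]
tcp_rot: [3.14, -0.296, 1.601]
contact_force: [-1.4, -12.2, 0.4]
opening: 0.299
```

```bash
python3 look.py m
```

```text
14.9333 [ 584.90194789 -140.12549064    7.85622358] [ 3.1398118  -0.29588094  1.60100611] [ -1.36047954 -12.15977824   0.44480685]
w (((583.0966186523438, -98.32603454589844), (63.499019622802734, 69.75944519042969), 1.7333238124847412), np.float32(0.030252961))
t (((581.8743896484375, -99.07789611816406), (59.731510162353516, 66.42346954345703), 2.3115618228912354), np.float32(0.040344235))
```

View pics/mw.png

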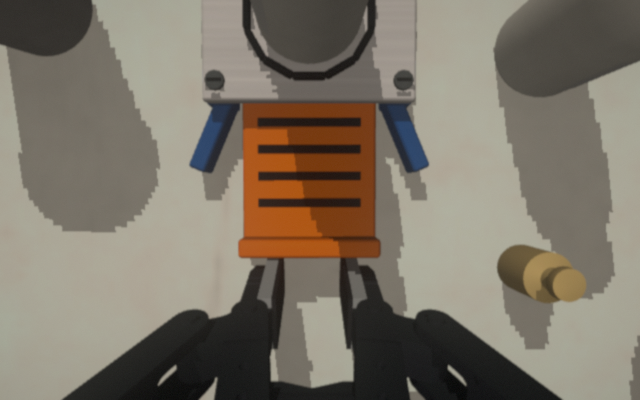

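Call:
{"fn": "jog_arm", "kwargs": {
  "moves": [
    {"grip":0.4,"translation":[-0.0048,0,-0.0015],"twist":[0,0,0]},
    {"grip":0.4,"translation":[-0.0096,0,-0.003],"twist":[0,0,0]},
    {"grip":0.4,"translation":[-0.0191,0,-0.006],"twist":[0,0,0]},
    {"grip":0.4,"translation":[-0.0287,0,-0.009],"twist":[0,0,0]},
    {"grip":0.4,"translation":[-0.0287,0,-0.009],"twist":[0,0,0]},
    {"grip":0.4,"translation":[0.0,0,-0.035],"twist":[0,0,0]},
    {"grip":0.4,"translation":[0.0,0,-0.04],"twist":[0,0,0]},
    {"grip":0.4,"translation":[0.0,0,-0.04],"twist":[0,0,0]},
    {"grip":0.4,"translation":[0.0,0,-0.03],"twist":[0,0,0]},
    {"grip":0.4,"translation":[0,0,0],"twist":[0,0,0]}
  ]
}}

```text
clock: 15.87
eef_pos: [591.4, -279.5, 153.5]
tcp_rot: [3.133, -0.295, 1.601]
contact_force: [0.8, -0.5, 2.0]
opening: 0.299
```

```bash
python3 look.py n; python3 - <<'E'
from h import *
c=r.calibration('top');p,d=r.grab_frame('top');P=pts(c,d)
def obj(n,x0,x1,y0,y1,z0,z1):
    k=(P[...,0]>x0)&(P[...,0]<x1)&(P[...,1]>y0)&(P[...,1]<y1)&(P[...,2]>z0)&(P[...,2]<z1)
    w=P[k];print(n,len(w),w.min(0).round(1),w.max(0).round(1))
obj('weight',640,720,-170,-110,20,50);obj('spare',640,730,-90,10,80,115);obj('cup',380,520,-90,40,55,85);obj('bbot',540,620,-90,20,105,135)
obj('lip',540,625,-150,-100,19,30)
E
```

```text
15.8667 [ 591.42672678 -279.5427481   153.45543835] [ 3.13286898 -0.29478779  1.60080784] [ 0.76998002 -0.52683511  2.00993558]
w (((582.9611206054688, -105.41041564941406), (60.93478012084961, 51.516510009765625), 1.7538317441940308), np.float32(-1.5401863))
t (((581.844482421875, -99.13282775878906), (59.785831451416016, 66.50227355957031), 2.164311408996582), np.float32(0.03777422))
weight 86 [ 674.5 -148.9   20. ] [ 695.6 -128.    38.7]
spare 176 [675.2 -47.4  80.2] [702.2 -22.1 104.6]
cup 253 [422.3 -53.5  55.3] [487.9  10.8  72.8]
bbot 179 [567.7 -43.6 107.1] [593.9 -17.5 125.1]
lip 113 [ 553.4 -132.3   19.6] [ 611.3 -123.9   29.3]
```

View pics/nt.png

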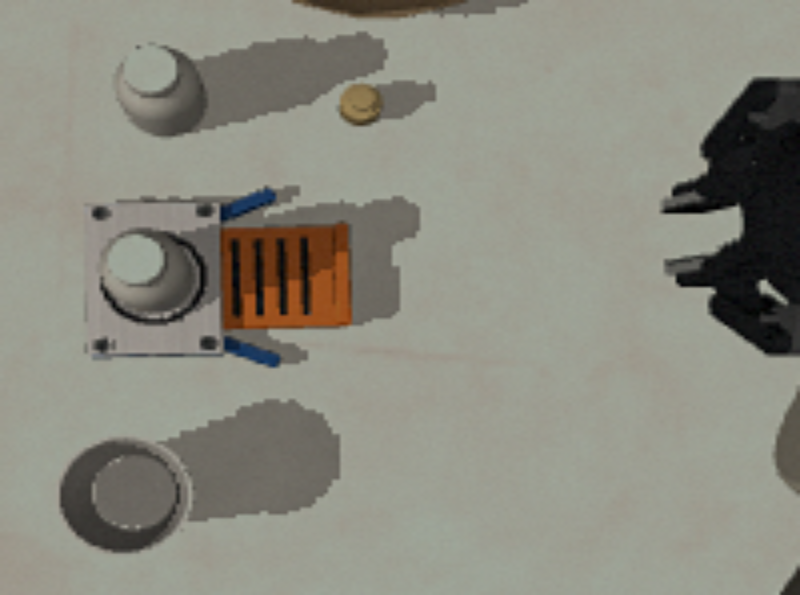

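View pics/nw.png

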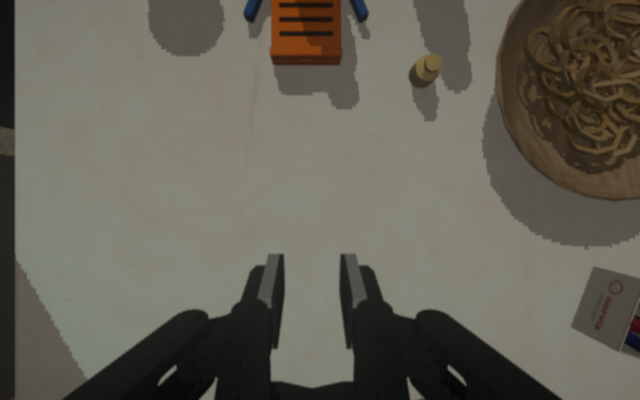

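```bash
python3 -c "
from rig import r
print(r.sense()['qvel'].round(4));print(r.sign_off())"
```

```text
[ 0.0082  0.0251  0.0251 -0.0001 -0.0034  0.0016]
the job is handed in; nothing more can be done
None
```

The drip plate is fully home under the bridge, its lip outside, and I've handed the job in at about 16 s. I squared it up with a side push from the open fingers, then pushed it in from behind the lip. It was never lifted.

- **Home position:** Pushing force in the channel was about 3 N or less. It then rose to about 12 N and the plate stopped moving, right where I expected the stop. In the last top view the lip's outer face is at y ≈ -132.3 mm, against an expected -132. About 66 mm of plate shows outside the deck, as it should.
- **Other items:** The bridge bottle, cup, brass weight and spare bottle measured the same as at the start, within about 1 mm.
- **Robot:** The gripper finished about 140 mm back and 150 mm up, touching nothing. The arm still read up to 0.025 rad/s just before hand-in.
- **Disagreement:** The views differed slightly on angle. The plate reads 0.030 rad from the wrist camera and 0.038 from the top. The bridge read anywhere from 0.012 to 0.038. They look parallel in the pictures.

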